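# Tip a pile of wax tins into a lipped display tray

### The job

Pick up the two stacked wax tins together as one pile and load them into the wooden display tray: tilt the pile so that its far end goes in under the metal lip and up against the tall wall, which you must feel for, then tip it down so that both tins lie flat inside, still one on the other. Leave the other things on the table where they are.

Things in the scene. Friction and masses are not known exactly. Their poses are not given: they have to be found in the camera images.
- tin_low: lower of two equal flat shut brown tins piled squarely; spans x -31 to +28 mm, y -44 to +44 mm (long), z 0 to 22 mm (origin at underside); about 0.11 kg. Grasp the pile across the 59 mm sides. Its turn is only roughly that of the tray. The tins are loose on each other
- tin_top: the upper tin, the same in shape and axes, its underside on the lower tin's lid
- base: dark metal strip fixed to the table, 170 x 44 x 6 mm, origin under its middle; x along it, roughly away from the robot, z up. The pale wooden tray (104 x 77 mm) is screwed down on it, straight along it and centred across it, but its middle lies anywhere from 30 mm nearer to 30 mm farther (base x -30 to +30): that is not reported, and must be seen or found by touch
- floor (a point): point on the base's own axis at the height of the tray's floor, 12 mm above the table, over the base's middle (not the tray's). Measured from the tray's middle the bay runs x -46 to +46 mm, y -32.5 to +32.5 mm. The sides are open for tray x -25 to +25 mm only (floor there 50 mm wide), so fingers at the pile's middle fit beside it; elsewhere side walls, 6 mm thick, 18 mm over the floor
- lip_level (a point): point on the base's axis at the lip's underside, 61.5 mm above the table (49.5 over the floor), over the base's middle. The tall wall is at tray x +46; its dark metal lip reaches 8 mm back over the bay, 4 mm thick; side walls from x +32 are as tall. The 44 mm pile passes under it only tilted 0.1 to 0.19 rad, low end first and about 2 mm off the floor, until it meets the tall wall
- sill_level (a point): point on the base's axis at the top of the low near wall, 20 mm above the table (8 over the floor), over the base's middle. That wall is 5 mm thick, its faces at tray x -51 and -46. The pile's near end drops inside it only once the pile is right up against the tall wall; the near end can then be pressed down
- tester_candle: open glass candle, 67 mm wide, 74 mm tall, loose bystander; origin under its middle
- card_box: flat clear card holder 65 x 92 x 19 mm, loose bystander; origin under its middle
- lidded_jar: lidded glass candle jar, 69 mm wide, 82 mm tall, loose bystander; origin under its middle

How it is judged:
On the way:
1. the two tins are lifted clear of the table together, one on the other (height (world z) of tin_low above 0.02 m and z of tin_top in the frame of tin_low between 0.019 and 0.026 m and distance between tin_top and tin_low below 0.027 m), for 0.2 s.
At the end, for the whole second after the job is handed in: both tins lie in the tray's bay at rest and level (within 0.03 rad), the lower on the tray's floor and the upper on it (heights within about 2 mm); each origin within 35 mm along the base of its middle and 8 mm across it, its long side along the base within 0.15 rad (x of tin_low in the frame of base between -0.035 and 0.035 m and y of tin_low in the frame of base between -0.008 and 0.008 m and z of tin_low in the frame of base between 0.01 and 0.0145 m and angle between each of tin_low, tin_top's own z axis and vertical below 0.03 rad and angle between the y axis of each of tin_low, tin_top and the x axis of base, either way round below 0.15 rad and linear speed of each of tin_low, tin_top below 0.01 m/s and x of tin_top in the frame of base between -0.035 and 0.035 m and y of tin_top in the frame of base between -0.008 and 0.008 m and z of tin_top in the frame of base between 0.032 and 0.0365 m); the robot touches nothing.
It fails at once if a bystander (tester candle, card holder, lidded jar) is moved by more than 20 mm (distance of any of tester_candle, card_box, lidded_jar from where it was at the start of the episode above 0.02 m).
It also fails if it takes over 64 s, if anything falls off the work surface, if the arm or the gripper's body presses on something with over 40 N, if the wrist force passes 120 N, or if a joint passes its speed limit or range.

### The arm

A 6-joint arm with a two-finger parallel gripper is mounted at the origin on a cart in front of the work surface, level with it; the furniture and walls round the work are solid. World frame = base frame: x ahead of the robot, y to its left, z up, the work surface at z = 0. Lengths are in m, angles in rad, forces in N, time in s.
With the tool pointing down it reaches from about 0.35 to 0.975 m from the base axis. Payload 4.9 kg.
Tool frame: the origin (TCP) lies at the very end of the fingers, on their centre line; the grasp point (between the pads) lies 19 mm behind it (manip.grasp_offset is the distance from the TCP to the grasp point, in m); z points along the fingers, y is the line along which they close (so a half turn about z gives the same grasp; the last joint's range is limited). The gripper opens to 85 mm and grips with 20 to 120 N. Pads are 22 mm wide; open, the fingers measure 114 mm over their backs; the gripper's body (76 mm by 85 mm) begins 54 mm behind the grasp point. The pads swing forward as they close: fully open they stand 13 mm farther back than shut.
Start: joints at [1.158, 0.053, 1.613, -0, 1.476, -0.119], TCP at [0.181, 0.598, 0.231] pointing down, gripper open.
Joint ranges: [-3.01, 3.01], [-1.01, 2.22], [0.06, 2.58], [-1.02, 4.17], [0.09, 2.62], [-3.14, 3.14]. Speed limits (rad/s): [2.57, 2.57, 3.14, 3.14, 3.14, 3.14].

### API

Orientations are given as a unit quaternion [w, x, y, z].
In Python, from plant import manip, eyes, job_done, models gives the robot as it stands.
- The arm moves only by the tool servo_tool, never from a script. Its argument "motion" is one flat list of numbers, 5 for each row, row after row: the opening, from -1 (shut) to 1 (fully open), then the shift along the tool's x, y, z normalised to -1 to 1, where 1 is 120 mm, then the turn about the tool's z normalised to -1 to 1, where 1 is 45 degrees. A call has 1 to 5 rows; each row is the pose to reach, as a shift and turn from the pose commanded when the call began, along the tool's axes at that moment; what a row does not reach only later rows make up. A row lasts 1/8 s, in which the tool goes at most 62.5 mm and 10.7 degrees, less where a joint would pass 70% of its speed; a pose out of reach is approached as far as the arm can. A call with a number of a shift or a turn outside -1 to 1 is refused whole. A call with a gripper value outside its range is refused whole. The fingers move at their own pace and stop on an object; the grip force is fixed at half the most. Time passes only in rows, so rows that repeat a pose let the fingers close. It gives the time, the measured TCP pose, the force, the opening and the grip force at its end, in the units of the state.
- manip.state(): the state, without advancing time (a new reading comes with each control period).
- eyes.grab_frame(name): name is "side" or "top"; returns (picture, depth): 420x560x3 uint8, red, green, blue; 420x560 float32, m along the optical axis (not along the pixel's ray), 0 where there is no reading.
- eyes.camera_params(name): a dict with "fov_y" (degrees; the focal length in pixels is half the picture's height over the tangent of half this angle, whatever the lens; pixels are square), "cx", "cy" (the principal point, pixels), "pose" (4x4, takes a point from camera to world coordinates). Camera axes: x right, y up, looking along -z (the intrinsics and any distortion apply to the point x, -y, -z); pixel columns grow to the right and rows downward; lengths in m; the calibration is good to about 2 mm. A picture is of the moment at which its call begins. camera_params takes no time and is no camera call.
- job_done(): hands the job in; it is judged then, once.
Trained networks look in the newest picture that a camera, given by its name, has taken for a name from the list of things; names that differ only in an ending like _2 or _b are one class to them, and where a whole thing is asked for, a point or a joint stands for the part that bears it (a point fixed in the world has none). Each returns a list of dicts, best first, with "p" (0 to 1); they miss things now and then, are a little off and sometimes report something else, mostly with a low value. They report only what shows in the picture. A call takes as long as a camera call.
- models.regions_of(camera, label): "mask" (420x560 bool, what is visible of it) and "pixel" ([column, row] in pixels, amid what is visible of it).
The state is a dict: "time": time; "joint_pos": joint angles; "joint_vel": joint speeds; "joint_efforts": joint torques, N m; "tool_pos": TCP position; "tool_rot": TCP orientation; "contact_force": force on the tool from outside, world axes, zero at the start; "ft_torque": the same for the moment, N m; "gripper_width": opening from 0.0 (shut) to 1.0 (fully open); "grasp_force": force on a finger pad.
Only numpy, scipy, OpenCV 4.12 (cv2) and the standard library are available. Lean on these libraries where they do the work, as an engineer would, in place of code of your own. Each camera call takes 0.05 s, during which the arm holds its last target. There are 200 camera calls.

## Working session

There is one attempt and no reset: what is moved stays moved. The work goes in short steps, Python scripts to look and compute and a tool call to move; the robot and the scene stay as the last step left them, time stands still between calls to the robot, and variables do not carry over. Pictures are saved under pics/ and viewed, at most 10 in all, crops included, and the job is handed in when it is done.

Besides the shell and the picture viewer there is one more tool, called after "Emit:" by a JSON object that holds its "name" and its "arguments". servo_tool: Moves the arm, as the interface text tells. Its arguments: {"type":"object","properties":{"motion":{"type":"array","items":{"type":"number","minimum":-1,"maximum":1}}},"required":["motion"]}

```bash
mkdir -p pics; cat > h.py <<'E'
import numpy as np, cv2
from plant import manip, eyes, job_done, models
def pts(cam, d):
    P=eyes.camera_params(cam); h,w=d.shape
    f=h/2/np.tan(np.radians(P["fov_y"])/2)
    v,u=np.mgrid[:h,:w]
    c=np.stack([(u-P["cx"])/f*d,-(v-P["cy"])/f*d,-d],-1)
    T=np.array(P["pose"]); return c@T[:3,:3].T+T[:3,3]
E
python3 - <<'E'
from h import *
print({k:(np.round(v,3).tolist() if not np.isscalar(v) else v) for k,v in manip.state().items()})
for c in ["top","side"]:
    im,d=eyes.grab_frame(c); P=eyes.camera_params(c)
    print(c,{k:(np.round(v,3).tolist()) for k,v in P.items()})
    np.save(f"d_{c}0.npy",d); cv2.imwrite(f"pics/{c}0.png",im[...,::-1])
    X=pts(c,d)
    for l in ["tin_low","tin_top","base","floor","lip_level","tester_candle","card_box","lidded_jar"]:
        for r in models.regions_of(c,l)[:1]:
            m=r["mask"]&(d>0); Q=X[m]
            np.save(f"m_{c}_{l}.npy",r["mask"])
            if len(Q)>3: print(l,round(r["p"],2),np.round(r["pixel"]),m.sum(),np.round(np.median(Q,0),3),np.round(np.percentile(Q,[3,97],axis=0),3).tolist())
E
```

```text
{'time': 0.0, 'joint_pos': [1.158, 0.053, 1.614, 0.0, 1.476, -0.119], 'joint_vel': [-0.001, -0.0, -0.0, -0.001, 0.002, -0.003], 'joint_efforts': [-0.0, -39.369, -37.018, -0.0, 0.007, -0.0], 'tool_pos': [0.181, 0.598, 0.23], 'tool_rot': [-0.0, 0.146, 0.989, -0.001], 'contact_force': [-0.698, 1.213, -0.378], 'ft_torque': [-0.053, 0.028, -0.057], 'grasp_force': 0.0, 'gripper_width': 0.9982859490570402}
top {'fov_y': 51.21, 'cx': 276.646, 'cy': 211.76, 'pose': [[0.008, 0.992, -0.125, 0.422], [-1.0, 0.004, -0.031, -0.165], [-0.03, 0.125, 0.992, 1.048], [0.0, 0.0, 0.0, 1.0]]}
tin_top 0.57 [258. 194.] 1020 [ 0.592 -0.084  0.046] [[0.552, -0.115, 0.011], [0.636, -0.053, 0.049]]
base 0.68 [381. 221.] 451 [ 0.52  -0.379  0.007] [[0.389, -0.416, 0.003], [0.549, -0.335, 0.01]]
floor 0.71 [384. 222.] 474 [ 0.518 -0.378  0.007] [[0.387, -0.417, 0.002], [0.55, -0.335, 0.011]]
lip_level 0.69 [380. 223.] 452 [ 0.519 -0.375  0.007] [[0.389, -0.415, 0.003], [0.549, -0.333, 0.011]]
tester_candle 0.7 [303. 281.] 745 [ 0.387 -0.198  0.05 ] [[0.359, -0.227, 0.046], [0.418, -0.168, 0.075]]
card_box 0.82 [30
[... 469 characters left out ...]
op 0.87 [284. 192.] 958 [ 0.591 -0.097  0.043] [[0.55, -0.122, 0.025], [0.637, -0.06, 0.046]]
base 0.84 [298. 319.] 751 [ 0.517 -0.387  0.005] [[0.387, -0.42, 0.002], [0.548, -0.34, 0.008]]
floor 0.78 [296. 320.] 705 [ 0.519 -0.388  0.005] [[0.388, -0.421, 0.002], [0.548, -0.342, 0.008]]
lip_level 0.56 [295. 317.] 754 [ 0.517 -0.387  0.005] [[0.388, -0.421, 0.001], [0.547, -0.338, 0.008]]
tester_candle 0.73 [203. 246.] 1548 [ 0.387 -0.217  0.048] [[0.357, -0.234, 0.001], [0.419, -0.169, 0.073]]
card_box 0.62 [267. 243.] 1164 [ 0.515 -0.218  0.017] [[0.475, -0.243, 0.001], [0.555, -0.181, 0.02]]
lidded_jar 0.69 [310. 138.] 1030 [0.696 0.052 0.061] [[0.671, 0.04, 0.003], [0.732, 0.104, 0.082]]
```

```bash
python3 -c "
import cv2,numpy as np
a=cv2.imread('pics/top0.png');b=cv2.imread('pics/side0.png')
print(a.shape)
"
```

```text
(420, 560, 3)
```

View pics/top0.png

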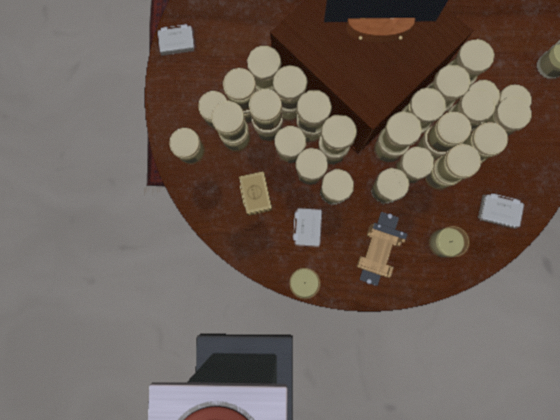

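View pics/side0.png

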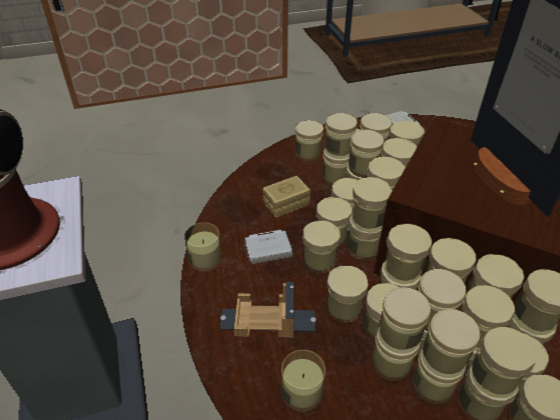

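```bash
cat > m.py <<'E'
from h import *
def rect(Q):
    (c,s,a)=cv2.minAreaRect((Q[:,:2]*1000).astype(np.float32)); return np.round(c,1),np.round(s,1),round(a,1)
for c in ["top","side"]:
    d=np.load(f"d_{c}0.npy"); X=pts(c,d); im=cv2.imread(f"pics/{c}0.png").astype(int)
    ok=(d>0)
    # strip: fit from base mask
    m=np.load(f"m_{c}_base.npy")&ok; Q=X[m]; Q=Q[(Q[:,2]>0.001)&(Q[:,2]<.011)]
    print(c,"strip",rect(Q),len(Q))
    q=Q[:,:2]; mu=q.mean(0); w,V=np.linalg.eigh(np.cov((q-mu).T)); v=V[:,1]*np.sign(V[0,1]); print(" pca",mu,np.arctan2(v[1],v[0]))
    R=ok&(X[...,0]>.36)&(X[...,0]<.58)&(X[...,1]>-.46)&(X[...,1]<-.3)
    for lo,hi in [(.009,.015),(.016,.023),(.024,.034),(.055,.07)]:
        k=R&(X[...,2]>lo)&(X[...,2]<hi); Q=X[k]
        if len(Q)>5: print(" band",lo,hi,len(Q),rect(Q))
    Q=X[R&(X[...,2]>.022)]; print(" upper",rect(Q))
    T=ok&(X[...,0]>.5)&(X[...,0]<.69)&(X[...,1]>-.16)&(X[...,1]<-.02)
    Q=X[T&(X[...,2]>.036)&(X[...,2]<.056)]; print(" lid",rect(Q),np.median(Q[:,2]))
    i=cv2.imread(f"pics/{c}0.png"); 
    a,b,e,f=((340,440,195,300) if c=="top" else (210,330,270,350))
    cv2.imwrite(f"pics/{c}0c.png",cv2.resize(i[e:f,a:b],None,fx=5,fy=5,interpolation=cv2.INTER_CUBIC))
E
python3 m.py
```

```text
top strip (array([ 468.8, -375.7]), array([ 45. , 170.6]), 71.6) 444
 pca [ 0.4716365  -0.37592959] -0.3245350123894686
 band 0.009 0.015 873 (array([ 483.9, -378.2]), array([ 73.2, 199. ]), 71.4)
 band 0.016 0.023 137 (array([ 494.6, -383. ]), array([ 76.1, 169.3]), 71.4)
 band 0.024 0.034 95 (array([ 496.8, -384.6]), array([ 77.7, 170.2]), 71.4)
 band 0.055 0.07 252 (array([ 533.2, -396.6]), array([77. , 84.9]), 71.3)
 upper (array([ 497.3, -384.5]), array([ 77.7, 175.1]), 71.6)
 lid (array([620. , -91.4]), array([ 91.6, 153.5]), 71.4) 0.045769787077854396
side strip (array([ 467.8, -379.4]), array([ 47.1, 171.1]), 72.3) 737
 pca [ 0.47963965 -0.38400015] -0.31353980725192615
 band 0.009 0.015 1131 (array([ 480.6, -388. ]), array([ 79.6, 199.8]), 67.6)
 band 0.016 0.023 204 (array([ 495.1, -388.8]), array([ 76.3, 173.4]), 71.8)
 band 0.024 0.034 223 (array([ 496.7, -387.2]), array([ 82.3, 173.5]), 71.5)
 band 0.055 0.07 408 (array([ 535.8, -400.8]), array([78.7, 90.8]), 72.7)
 upper (array([ 497.3, -387.5]), array([ 82.7, 174.7]), 71.7)
 lid (array([593. , -86.4]), array([89.4, 62.7]), 13.8) 0.043652590610621655
```

View pics/top0c.png

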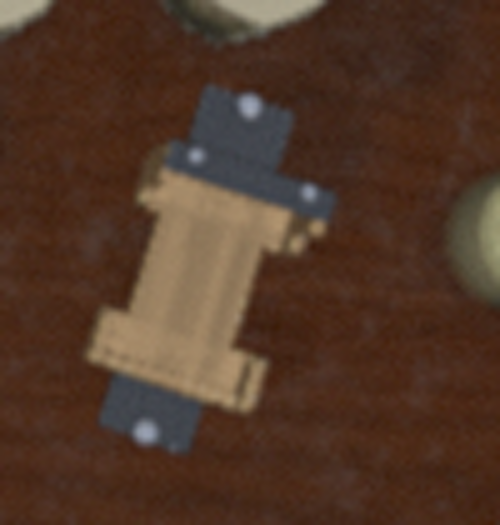

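```bash
cat > m2.py <<'E'
from h import *
from m import rect
yaw=-0.324; C=np.array([.468,-.3775]); e=np.array([np.cos(yaw),np.sin(yaw)]); n=np.array([-e[1],e[0]])
for c in ["top","side"]:
    d=np.load(f"d_{c}0.npy"); X=pts(c,d); ok=d>0
    u=(X[...,:2]-C)@e*1000; v=(X[...,:2]-C)@n*1000; z=X[...,2]*1000
    R=ok&(abs(u)<92)&(abs(v)<50)&(z>3)
    print(c,"profile |v|<18: u median z max z, and v range z>14")
    for a in range(-90,92,4):
        k=R&(u>=a)&(u<a+4); k1=k&(abs(v)<18); k2=k&(z>14)
        if k1.any(): print(a+2,np.round(np.median(z[k1])),np.round(z[k1].max()),(np.round([v[k2].min(),v[k2].max()]) if k2.any() else ''),end=' | ')
    print()
    m=np.load(f"m_{c}_tin_top.npy"); m=cv2.dilate(m.astype(np.uint8),np.ones((5,5)))>0
    Q=X[m&ok&(X[...,2]>.038)&(X[...,2]<.056)]; print("lid",len(Q),rect(Q),np.median(Q[:,2]))
E
python3 m2.py | grep -v -e band -e upper
```

```text
top strip (array([ 468.8, -375.7]), array([ 45. , 170.6]), 71.6) 444
 pca [ 0.4716365  -0.37592959] -0.3245350123894686
 lid (array([620. , -91.4]), array([ 91.6, 153.5]), 71.4) 0.045769787077854396
side strip (array([ 467.8, -379.4]), array([ 47.1, 171.1]), 72.3) 737
 pca [ 0.47963965 -0.38400015] -0.31353980725192615
 lid (array([593. , -86.4]), array([89.4, 62.7]), 13.8) 0.043652590610621655
top profile |v|<18: u median z max z, and v range z>14
-88 3.0 4.0  | -84 6.0 11.0  | -80 7.0 10.0  | -76 7.0 10.0  | -72 6.0 11.0  | -68 8.0 10.0  | -64 7.0 12.0  | -60 8.0 16.0 [ 5. 20.] | -56 20.0 25.0 [-35.  41.] | -52 14.0 22.0 [-36.  41.] | -48 13.0 17.0 [-36.  41.] | -44 12.0 18.0 [-34.  41.] | -40 14.0 16.0 [-36.  41.] | -36 12.0 17.0 [-35.  41.] | -32 14.0 17.0 [-33.  30.] | -28 13.0 16.0 [-20.  22.] | -24 12.0 16.0 [-19.  23.] | -20 13.0 16.0 [-1. 15.] | -16 12.0 15.0 [-21.  23.] | -12 13.0 15.0 [-19.  27.] | -8 13.0 18.0 [-13.  23.] | -4 13.0 17.0 [-21.  28.] | 0 12.0 18.0 [-13.  23.] | 4 13.0 17.0 [-17.  25.] | 8 12.0 15.0 [-18.  26.] | 12 13.0 17.0 [-19.  25.] | 16 13.0 16.0 [-20.
[... 782 characters left out ...]
28 11.0 14.0 [0. 0.] | -24 11.0 15.0 [-17.  -0.] | -20 11.0 14.0 [7. 7.] | -16 11.0 15.0 [-17. -15.] | -12 11.0 13.0  | -8 11.0 14.0 [14. 14.] | -4 11.0 14.0 [-12. -12.] | 0 11.0 14.0 [-16. -16.] | 4 11.0 13.0 [-25. -25.] | 8 11.0 14.0  | 12 11.0 14.0 [-22. -22.] | 16 11.0 15.0 [14. 14.] | 20 11.0 14.0 [-41.  38.] | 24 11.0 13.0 [-40.  36.] | 28 11.0 15.0 [-41.  36.] | 32 65.0 68.0 [-41.  36.] | 36 65.0 67.0 [-40.  38.] | 40 65.0 68.0 [-41.  37.] | 44 64.0 68.0 [-41.  37.] | 48 5.0 9.0  | 52 5.0 8.0  | 56 6.0 8.0  | 60 6.0 8.0  | 64 5.0 7.0  | 68 5.0 8.0  | 72 6.0 8.0  | 76 6.0 9.0  | 80 5.0 10.0  | 84 5.0 8.0  | 
lid 754 (array([593.1, -85.9]), array([89.3, 62.5]), 13.1) 0.04374932381107294
```

Emit:
{"name": "servo_tool", "arguments": {"motion": [1,-0.987,-0.89,0,0,1,-0.987,-0.89,0,0,1,-0.987,-0.89,0,0]}}

```text
time: 1.27
tool_pos: [0.2644, 0.4597, 0.2313]
tool_rot: [0.0, 0.147, 0.989, -0.0]
contact_force: [0.0, 0.1, 0.8]
gripper_width: 0.998
grasp_force: 0.0
```

Emit:
{"name": "servo_tool", "arguments": {"motion": [1,-0.987,-0.89,0,0,1,-0.987,-0.89,0,0,1,-0.987,-0.89,0,0]}}

```text
time: 1.65
tool_pos: [0.3469, 0.323, 0.2315]
tool_rot: [0.0, 0.147, 0.989, 0.0]
contact_force: [0.1, -0.2, -0.7]
gripper_width: 0.998
grasp_force: 0.0
```

Emit:
{"name": "servo_tool", "arguments": {"motion": [1,-0.987,-0.89,0,0,1,-0.987,-0.89,0,0,1,-0.987,-0.89,0,0]}}

```text
time: 2.02
tool_pos: [0.4294, 0.1863, 0.2316]
tool_rot: [0.0, 0.148, 0.989, 0.0]
contact_force: [0.2, 1.0, 0.3]
gripper_width: 0.997
grasp_force: 0.0
```

Emit:
{"name": "servo_tool", "arguments": {"motion": [1,-0.987,-0.89,0,0,1,-0.987,-0.89,0,0,1,-0.987,-0.89,0,0]}}

```text
time: 2.4
tool_pos: [0.5118, 0.0495, 0.2315]
tool_rot: [0.0, 0.148, 0.989, -0.0]
contact_force: [0.6, 0.8, -0.2]
gripper_width: 1.001
grasp_force: 0.0
```

Emit:
{"name": "servo_tool", "arguments": {"motion": [1,-1,-0.846,0.5,-0.664,1,-1,-0.846,1,-0.664,1,-1,-0.846,1,-0.664,1,-1,-0.846,1,-0.664,1,-1,-0.846,1,-0.664]}}

```text
time: 3.02
tool_pos: [0.5959, -0.0798, 0.1109]
tool_rot: [-0.001, -0.113, 0.994, 0.0]
contact_force: [-0.2, -0.8, -0.3]
gripper_width: 1.0
grasp_force: 0.0
```

```bash
python3 - <<'E'
from h import *
print(manip.grasp_offset,manip.state()["tool_pos"],manip.state()["tool_rot"])
a=[]
for c in ["top","side"]:
    im,d=eyes.grab_frame(c)
    a.append(im[110:310,150:450] if c=="side" else im[110:310,130:430])
cv2.imwrite("pics/g1.png",cv2.resize(np.vstack(a),None,fx=1.5,fy=1.5)[...,::-1])
E
```

```text
0.0187 [ 0.59589053 -0.07981361  0.11086362] [-6.74814945e-04 -1.12656177e-01  9.93633705e-01  4.35870865e-04]
```

View pics/g1.png

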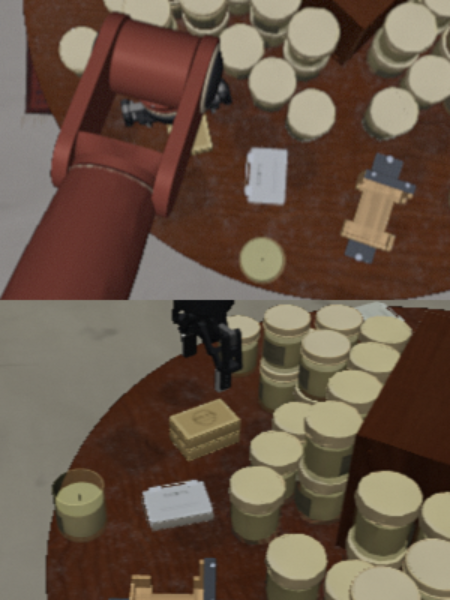

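Emit:
{"name": "servo_tool", "arguments": {"motion": [1,-0.01,-0.029,0.4,0,1,-0.01,-0.029,0.7,0,1,-0.01,-0.029,0.87,0,1,-0.01,-0.029,0.87,0]}}

```text
time: 3.62
tool_pos: [0.5976, -0.0821, 0.0067]
tool_rot: [-0.001, -0.114, 0.993, 0.0]
contact_force: [0.1, -0.4, 0.8]
gripper_width: 0.999
grasp_force: 0.0
```

Emit:
{"name": "servo_tool", "arguments": {"motion": [-1,0,0,0,0,-1,0,0,0,0,-1,0,0,0,0,-1,0,0,0,0,-1,0,0,0,0]}}

```text
time: 4.25
tool_pos: [0.6001, -0.0833, 0.0096]
tool_rot: [0.002, -0.114, 0.994, -0.001]
contact_force: [-0.8, 1.7, 7.8]
gripper_width: 0.683
grasp_force: 66.2
```

Emit:
{"name": "servo_tool", "arguments": {"motion": [-1,0,0,-0.1,0,-1,0,0,-0.25,0,-1,0,0,-0.5,0,-1,0,0,-0.75,0,-1,0,0,-0.75,0]}}

```text
time: 4.88
tool_pos: [0.6005, -0.0836, 0.101]
tool_rot: [0.003, -0.114, 0.994, -0.001]
contact_force: [0.4, -0.3, -2.5]
gripper_width: 0.677
grasp_force: 65.2
```

```bash
python3 - <<'E'
from h import *
s=manip.state();print(s["tool_pos"],s["contact_force"],s["gripper_width"])
im,d=eyes.grab_frame("side"); cv2.imwrite("pics/g2.png",cv2.resize(im[100:250,180:380],None,fx=3,fy=3)[...,::-1])
E
```

```text
[ 0.60053861 -0.08360014  0.10102951] [ 0.37538626 -0.31149604 -2.49254042] 0.6774634100385842
```

View pics/g2.png

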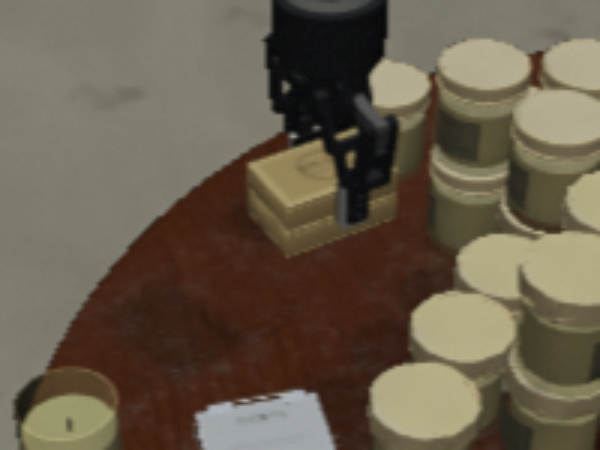

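```bash
cat > pile.py <<'E'
from h import *
def ends(show=False):
    s=manip.state(); t=np.array(s["tool_pos"]); q=s["tool_rot"]; ang=2*np.arctan2(q[2],q[1])+np.pi
    f=np.array([np.cos(ang),np.sin(ang)]); n=np.array([-f[1],f[0]])
    print("tcp",np.round(t,4),"yaw fwd",round(np.degrees((ang+np.pi)%(2*np.pi)-np.pi),2), "F",np.round(s["contact_force"],1))
    for c in ["top","side"]:
        im,d=eyes.grab_frame(c); X=pts(c,d)
        u=(X[...,:2]-t[:2])@f*1000; v=(X[...,:2]-t[:2])@n*1000; z=(X[...,2]-t[2])*1000
        k=(d>0)&(abs(u)<70)&(abs(v)<36)&(z>-15)&(z<42)
        im=im.astype(int); k&=(im[...,0]-im[...,2]>25)   # yellowish brown
        if k.sum()>20:
            print(c,k.sum(),"u",np.round(np.percentile(u[k],[0.5,2,98,99.5]),1),"v",np.round(np.percentile(v[k],[2,98]),1),"z",np.round(np.percentile(z[k],[2,98]),1))
            for lo,hi in [(-65,-40),(-40,-25),(-20,0),(0,20),(20,35),(35,60)]:
                j=k&(u>lo)&(u<hi)
                if j.sum()>8: print("   u",lo,hi,j.sum(),"z",np.round(np.percentile(z[j],[3,97]),1),"v",np.round(np.percentile(v[j],[3,97]),1))
    return
if __name__=="__main__": ends()
E
python3 pile.py
```

```text
tcp [ 0.599  -0.0832  0.0986] yaw fwd 13.04 F [-0.   0.1 -1.9]
top 153 u [-48.7 -48.6 -14.1 -12.2] v [-28.  32.] z [-1.5 39.2]
   u -65 -40 55 z [-5.7 37.9] v [-27.1  27.7]
   u -40 -25 56 z [28.1 39.1] v [-28.   30.8]
   u -20 0 21 z [12.9 37.7] v [-1.8 32.3]
side 1058 u [-52.  -51.5  34.6  37. ] v [-32.4  26. ] z [-10.5  34.7]
   u -65 -40 372 z [-9.4 33.9] v [-31.   25.5]
   u -40 -25 223 z [-8.5 34.6] v [-32.1  23.4]
   u -20 0 212 z [-8.7 35.2] v [-31.8  24.9]
   u 0 20 65 z [-12.2  33.7] v [-32.   26.6]
   u 20 35 90 z [-10.9  32.9] v [-32.6  24.1]
   u 35 60 15 z [-9.1 31.9] v [-31.6   4.4]
```

Emit:
{"name": "servo_tool", "arguments": {"motion": [-1,0.43,-0.5,0,0,-1,0.86,-1,0,0,-1,0.86,-1,0,0,-1,0.86,-1,0,0]}}

```text
time: 5.52
tool_pos: [0.5226, -0.2244, 0.0948]
tool_rot: [-0.001, -0.112, 0.994, 0.001]
contact_force: [0.3, 0.4, -2.5]
gripper_width: 0.679
grasp_force: 65.3
```

Emit:
{"name": "servo_tool", "arguments": {"motion": [-1,0.43,-0.5,0,0.15,-1,0.85,-1,0,0.38,-1,0.85,-1,0,0.6,-1,0.85,-1,0,0.7,-1,0.85,-1,0,0.7]}}

```text
time: 6.15
tool_pos: [0.4522, -0.3621, 0.0954]
tool_rot: [-0.001, 0.16, 0.987, 0.001]
contact_force: [-0.1, 0.3, -2.0]
gripper_width: 0.681
grasp_force: 65.6
```

```bash
python3 pile.py
```

```text
tcp [ 0.4522 -0.3621  0.0954] yaw fwd -18.39 F [-0.1  0.3 -2. ]
top 318 u [-48.9 -48.7  36.7  38.6] v [-26.5  30.7] z [-1.9 38.9]
   u -65 -40 123 z [ 9.1 38.9] v [-25.8  22.3]
   u -40 -25 142 z [33.  38.6] v [-26.   19.1]
   u 20 35 23 z [-2.4 36.2] v [28.6 30.8]
   u 35 60 11 z [-7.9 37.9] v [28.9 31. ]
side 1581 u [-47.8 -46.9  39.   39.8] v [-31.9  25.1] z [-9.1 36.8]
   u -65 -40 213 z [-5.2 36.5] v [-31.9  24.4]
   u -40 -25 402 z [-6.  36.6] v [-31.6  24.7]
   u -20 0 102 z [-9.2 35.8] v [-32.   11.3]
   u 0 20 205 z [-10.5  36.3] v [-31.4  21.9]
   u 20 35 408 z [-6.8 36.7] v [-31.4  22.8]
   u 35 60 135 z [-7.2 36.5] v [-31.8  24.5]
```

Emit:
{"name": "servo_tool", "arguments": {"motion": [-1,-0.028,-0.067,0.1,0,-1,-0.028,-0.067,0.25,0,-1,-0.028,-0.067,0.4,0,-1,-0.028,-0.067,0.4,0]}}

```text
time: 6.75
tool_pos: [0.4514, -0.3699, 0.0455]
tool_rot: [-0.002, 0.16, 0.987, 0.002]
contact_force: [0.9, 0.3, -2.1]
gripper_width: 0.679
grasp_force: 65.5
```

```bash
python3 - <<'E'
from h import *
s=manip.state();print(np.round(s["tool_pos"],4),s["contact_force"])
a=[]
for c,(x,y) in dict(top=(310,190),side=(200,220)).items():
    im,d=eyes.grab_frame(c); a.append(im[y:y+130,x:x+150])
cv2.imwrite("pics/g3.png",cv2.resize(np.hstack(a),None,fx=2.6,fy=2.6,interpolation=cv2.INTER_CUBIC)[...,::-1])
E
```

```text
[ 0.4514 -0.3699  0.0455] [ 0.92212815  0.3325787  -2.0813773 ]
```

View pics/g3.png

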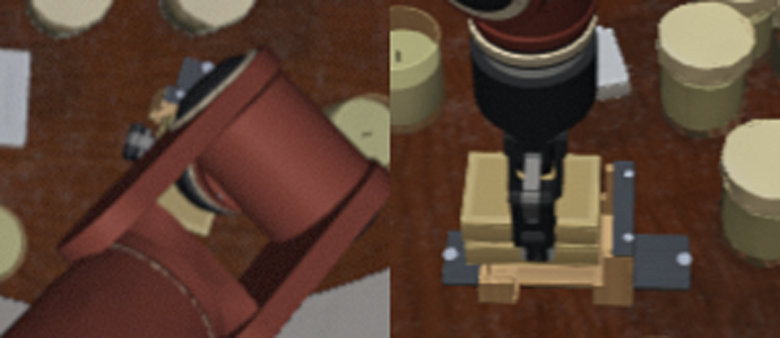

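Emit:
{"name": "servo_tool", "arguments": {"motion": [-1,0,0,0.05,0,-1,0,0,0.1,0,-1,0,0,0.12,0,-1,0,0,0.12,0]}}

```text
time: 7.35
tool_pos: [0.4529, -0.3716, 0.0342]
tool_rot: [-0.0, 0.16, 0.987, 0.0]
contact_force: [-0.2, -0.2, -2.5]
gripper_width: 0.677
grasp_force: 65.5
```

Emit:
{"name": "servo_tool", "arguments": {"motion": [-1,0,0,0.02,0,-1,0,0,0.02,0]}}

```text
time: 7.6
tool_pos: [0.453, -0.3717, 0.032]
tool_rot: [-0.0, 0.16, 0.987, 0.0]
contact_force: [-0.1, -0.4, -2.1]
gripper_width: 0.681
grasp_force: 65.5
```

Emit:
{"name": "servo_tool", "arguments": {"motion": [-1,0,0,0.015,0,-1,0,0,0.015,0,-1,0,0,0.015,0]}}

```text
time: 7.98
tool_pos: [0.4532, -0.3719, 0.0306]
tool_rot: [0.0, 0.16, 0.987, -0.0]
contact_force: [1.1, -0.3, -0.9]
gripper_width: 0.677
grasp_force: 65.8
```

Emit:
{"name": "servo_tool", "arguments": {"motion": [-1,0,0,0.015,0,-1,0,0,0.015,0,-1,0,0,0.015,0]}}

```text
time: 8.35
tool_pos: [0.4536, -0.372, 0.0293]
tool_rot: [0.001, 0.16, 0.987, -0.0]
contact_force: [0.7, 2.4, 4.5]
gripper_width: 0.679
grasp_force: 66.3
```

Emit:
{"name": "servo_tool", "arguments": {"motion": [-1,0,0,0.015,0,-1,0,0,0.015,0,-1,0,0,0.015,0]}}

```text
time: 8.72
tool_pos: [0.454, -0.3722, 0.0287]
tool_rot: [0.001, 0.16, 0.987, -0.0]
contact_force: [-0.5, 3.7, 11.3]
gripper_width: 0.679
grasp_force: 67.3
```

Emit:
{"name": "servo_tool", "arguments": {"motion": [-1,0,0,0.02,0,-1,0,0,0.02,0,-1,0,0,0.02,0]}}

```text
time: 9.1
tool_pos: [0.4551, -0.3726, 0.0272]
tool_rot: [0.002, 0.16, 0.987, -0.001]
contact_force: [0.9, 4.2, 12.2]
gripper_width: 0.679
grasp_force: 67.9
```

Emit:
{"name": "servo_tool", "arguments": {"motion": [-1,0,0,0.02,0,-1,0,0,0.02,0,-1,0,0,0.02,0]}}

```text
time: 9.48
tool_pos: [0.456, -0.373, 0.0256]
tool_rot: [0.003, 0.161, 0.987, -0.001]
contact_force: [4.4, 4.0, 12.8]
gripper_width: 0.681
grasp_force: 68.5
```

```bash
python3 pile.py
```

```text
tcp [ 0.456  -0.373   0.0256] yaw fwd -18.48 F [ 4.4  4.  12.8]
top 191 u [-49.6 -48.8  44.5  48.4] v [-27.3  34.9] z [-12.6  41.8]
   u -65 -40 50 z [15.7 41.3] v [-26.3   1. ]
   u -40 -25 97 z [36.1 41.8] v [-27.3  17.7]
   u 20 35 19 z [-12.1  29.9] v [29.9 33.5]
   u 35 60 17 z [-14.8  35.5] v [24.1 35.5]
side 1463 u [-47.7 -46.5  43.7  44.6] v [-33.   31.6] z [-9.8 40.1]
   u -65 -40 189 z [ 1.6 40.7] v [-32.1  24.3]
   u -40 -25 358 z [ 2.6 40.2] v [-33.1  23.4]
   u -20 0 66 z [-9.  38.3] v [-32.4   7.3]
   u 0 20 186 z [-8.2 35.5] v [-32.3  20.6]
   u 20 35 360 z [-4.9 35. ] v [-32.   23.7]
   u 35 60 196 z [-14.3  39.8] v [-33.5  33.3]
```

```bash
cat > tilt.py <<'E'
from h import *
TC=np.array([.4623,-.3740]); yaw=np.radians(-18.5); e=np.array([np.cos(yaw),np.sin(yaw)]); n=np.array([-e[1],e[0]])
s=manip.state(); t=np.array(s["tool_pos"]); print("finger tray x,y",np.round([(t[:2]-TC)@e*1000,(t[:2]-TC)@n*1000],1),"z",t[2]*1000,"F base axes",np.round([np.array(s["contact_force"][:2])@e,np.array(s["contact_force"][:2])@n,s["contact_force"][2]],1))
im,d=eyes.grab_frame("side"); X=pts("side",d); im=im.astype(int)
u=(X[...,:2]-TC)@e*1000; v=(X[...,:2]-TC)@n*1000+3; z=X[...,2]*1000
k=(d>0)&(abs(u)<75)&(abs(v)<32)&(z<80)&(im[...,0]-im[...,2]>25)
f=t[:2]@np.zeros(2)
fx=(t[:2]-TC)@e*1000
k2=k&(z>47)&(v>-24)&(abs(u-fx)>14)&(u<35)
A=np.c_[u[k2],v[k2],np.ones(k2.sum())]; b=z[k2]
for _ in range(4):
    p=np.linalg.lstsq(A,b,rcond=None)[0]; r=abs(A@p-b)<4; A=A[r];b=b[r]
print("lid plane n",len(b),"slope along",round(p[0],3),"across",round(p[1],3),"z at tray0",round(p[2],1),"u range",np.round(np.percentile(A[:,0],[1,99]),1))
E
python3 tilt.py
```

```text
finger tray x,y [-6.3 -1. ] z 25.542843885338815 F base axes [ 1.9  6.3 13.5]
lid plane n 730 slope along -0.09 across 0.001 z at tray0 60.0 u range [-53.2  33.1]
```

Emit:
{"name": "servo_tool", "arguments": {"motion": [-1,0,0.01,-0.008,0,-1,-0.02,0.01,-0.008,0,-1,-0.04,0.01,-0.008,0,-1,-0.04,0.01,-0.008,0]}}

```text
time: 10.12
tool_pos: [0.4577, -0.3733, 0.0249]
tool_rot: [-0.001, 0.16, 0.987, -0.001]
contact_force: [-4.1, 1.2, 12.6]
gripper_width: 0.687
grasp_force: 68.4
```

```bash
python3 tilt.py
```

```text
finger tray x,y [-4.6 -0.8] z 24.936002502670902 F base axes [-4.2 -0.2 12.6]
lid plane n 738 slope along -0.099 across 0.001 z at tray0 59.5 u range [-51.2  34.7]
```

Emit:
{"name": "servo_tool", "arguments": {"motion": [-1,-0.02,0.005,-0.01,0,-1,-0.04,0.005,-0.01,0,-1,-0.05,0.005,-0.01,0,-1,-0.05,0.005,-0.01,0]}}

```text
time: 10.68
tool_pos: [0.4634, -0.374, 0.0247]
tool_rot: [-0.001, 0.16, 0.987, -0.0]
contact_force: [-3.4, 1.7, 7.9]
gripper_width: 0.68
grasp_force: 67.8
```

```bash
python3 tilt.py
```

```text
finger tray x,y [1.  0.4] z 24.721109833590937 F base axes [-3.8  0.5  7.9]
lid plane n 681 slope along -0.095 across -0.005 z at tray0 59.8 u range [-45.7  34.7]
```

Emit:
{"name": "servo_tool", "arguments": {"motion": [-1,-0.015,0,-0.003,0,-1,-0.03,0,-0.003,0,-1,-0.03,0,-0.003,0]}}

```text
time: 11.1
tool_pos: [0.467, -0.3749, 0.0246]
tool_rot: [-0.0, 0.16, 0.987, -0.0]
contact_force: [-2.3, 0.3, 5.5]
gripper_width: 0.681
grasp_force: 67.4
```

Emit:
{"name": "servo_tool", "arguments": {"motion": [-1,-0.015,0,0,0,-1,-0.03,0,0,0,-1,-0.03,0,0,0]}}

```text
time: 11.48
tool_pos: [0.4679, -0.375, 0.024]
tool_rot: [-0.004, 0.16, 0.987, 0.001]
contact_force: [-13.9, 4.5, 10.9]
gripper_width: 0.678
grasp_force: 68.2
```

```bash
python3 tilt.py
```

```text
finger tray x,y [5.7 0.8] z 24.04510261402103 F base axes [-14.6  -0.1  10.9]
lid plane n 622 slope along -0.081 across 0.003 z at tray0 59.6 u range [-41.4  34.7]
```

Emit:
{"name": "servo_tool", "arguments": {"motion": [-1,-0.01,0,0.01,0,-1,-0.01,0,0.02,0,-1,-0.01,0,0.02,0]}}

```text
time: 11.9
tool_pos: [0.4681, -0.3752, 0.0231]
tool_rot: [-0.005, 0.16, 0.987, 0.001]
contact_force: [-20.5, 8.0, 21.4]
gripper_width: 0.68
grasp_force: 69.8
```

```bash
python3 tilt.py
```

```text
finger tray x,y [5.9 0.7] z 23.13194796986145 F base axes [-22.    1.1  21.4]
lid plane n 623 slope along -0.06 across 0.004 z at tray0 58.7 u range [-41.6  34.7]
```

Tipping down; near end is now inside the sill. Continue lowering, without more forward push.

Emit:
{"name": "servo_tool", "arguments": {"motion": [-1,0.008,0,0.01,0,-1,0.008,0,0.02,0,-1,0.008,0,0.02,0]}}

```text
time: 12.32
tool_pos: [0.4684, -0.3754, 0.0222]
tool_rot: [-0.004, 0.16, 0.987, 0.001]
contact_force: [-20.1, 9.8, 26.4]
gripper_width: 0.679
grasp_force: 70.6
```

```bash
python3 tilt.py
```

```text
finger tray x,y [6.2 0.6] z 22.198364844243198 F base axes [-22.2   2.9  26.4]
lid plane n 622 slope along -0.042 across -0.005 z at tray0 57.7 u range [-41.8  34.7]
```

Emit:
{"name": "servo_tool", "arguments": {"motion": [-1,0.025,0,0,0,-0.2,0.025,0,-0.01,0,1,0.025,0,-0.02,0,1,0.025,0,-0.02,0,1,0.025,0,-0.02,0]}}

```text
time: 13.0
tool_pos: [0.4679, -0.3745, 0.0213]
tool_rot: [-0.0, 0.16, 0.987, 0.0]
contact_force: [-0.7, -0.1, -0.4]
gripper_width: 0.998
grasp_force: 0.0
```

```bash
python3 tilt.py
```

```text
finger tray x,y [5.5 1.3] z 21.307555805341927 F base axes [-0.7 -0.3 -0.4]
lid plane n 627 slope along 0.002 across -0.002 z at tray0 56.1 u range [-42.9  34.7]
```

Emit:
{"name": "servo_tool", "arguments": {"motion": [1,0,0,-0.1,0,1,0,0,-0.4,0,1,0,0,-0.8,0,1,0,0,-1,0,1,0,0,-1,0]}}

```text
time: 13.68
tool_pos: [0.4696, -0.3763, 0.1458]
tool_rot: [0.003, 0.16, 0.987, -0.002]
contact_force: [-0.1, 0.5, 0.8]
gripper_width: 1.006
grasp_force: 0.0
```

Emit:
{"name": "servo_tool", "arguments": {"motion": [1,0.4,0,-0.4,0,1,0.8,0,-0.8,0,1,1,0,-1,0,1,1,0,-1,0]}}

```text
time: 14.18
tool_pos: [0.3538, -0.3374, 0.2641]
tool_rot: [0.002, 0.161, 0.987, -0.002]
contact_force: [0.6, -0.5, -1.2]
gripper_width: 1.0
grasp_force: 0.0
```

```bash
python3 - <<'E'
from h import *
s=manip.state();print(s["time"],np.round(s["tool_pos"],4),s["contact_force"])
im,d=eyes.grab_frame("side"); cv2.imwrite("pics/g4.png",cv2.resize(im[250:370,190:350],None,fx=4,fy=4,interpolation=cv2.INTER_CUBIC)[...,::-1])
X=pts("side",d)
TC=np.array([.4623,-.3740]); yaw=np.radians(-18.5); e=np.array([np.cos(yaw),np.sin(yaw)]); n=np.array([-e[1],e[0]])
u=(X[...,:2]-TC)@e*1000; v=(X[...,:2]-TC)@n*1000+3; z=X[...,2]*1000
k=(d>0)&(u<34)&(u>-60)&(abs(v)<40)&(z>50)&(z<61)
Q=np.c_[u[k],v[k]].astype(np.float32); print(cv2.minAreaRect(Q)); A=np.c_[u[k],v[k],np.ones(k.sum())]; print(np.linalg.lstsq(A,z[k],rcond=None)[0])
E
```

```text
14.175 [ 0.3538 -0.3374  0.2641] [ 0.60717589 -0.49997568 -1.24734411]
((-4.975643157958984, 0.4960784912109375), (75.04056549072266, 77.56243133544922), 89.8106689453125)
[8.52214932e-04 1.52590039e-02 5.59400022e+01]
```

View pics/g4.png

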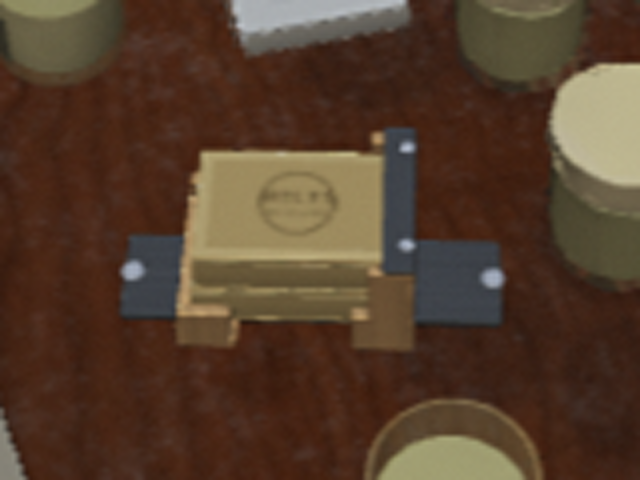

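The picture shows both tins flat and squarely stacked in the tray, lid from about column 205 to 385, with the far end under the lip. Nothing is touching the gripper.

```bash
python3 -c "
from plant import job_done
print(job_done())"
```

```text
the job is handed in; nothing more can be done
None
```

I handed in the job at about 14 s of robot time: both tins lie flat in the tray, the upper squarely on the lower, with the far end under the lip. The last camera picture shows this, and the gripper was clear, but the hand-in did not report the judge's verdict.

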